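Hold a cabinet hinge leaf in line for its pin

ROBOT

A 7-joint arm with a two-finger parallel gripper is mounted at the origin on the work surface. World frame = base frame: x ahead of the robot, y to its left, z up, the work surface at z = 0. Lengths are in m, angles in degrees, forces in N, time in s.
With the tool pointing down it reaches from about 0.35 to 0.775 m from the base axis. Payload 3.1 kg.
Tool frame: the origin (TCP) lies on the centre line of the jaws, within the pads' length; the fingertips stand 17 mm ahead of it and the grasp point (between the pads) lies 2 mm behind it (robot.tip_reach is the distance from the TCP to the fingertips, in m); z points along the fingers, y is the line along which they close (so a half turn about z gives the same grasp; the last joint's range is limited). The gripper opens to 85 mm and grips with 20 to 120 N. Pads are 22 mm wide; open, the fingers measure 114 mm over their backs; the gripper's body (76 mm by 85 mm) begins 54 mm behind the grasp point. The pads swing forward as they close: fully open they stand 13 mm farther back than shut.
Start: joints at [-65.758, 17.813, 0.802, 86.603, -0.252, 75.585, -1.558], TCP at [0.247, 0.492, 0.248] pointing down, gripper open.
Joint ranges: [-154.91, 154.91], [-16.99, 109.72], [-72.82, 74.43], [7.12, 147.25], [-82.49, 262.49], [11.32, 116.49], [-174.64, 174.64]. Speed limits (degrees/s): [159.86, 159.86, 180, 180, 180, 180, 180].

INTERFACE

Orientations are given as [roll, pitch, yaw] about the fixed x, y, z axes, in that order (R = Rz(yaw) Ry(pitch) Rx(roll)).
In Python, from station import robot, fingers, vision, workorder, recognise gives the robot as it stands. Calls block until the motion is done:
- robot.move_to(position, orientation): joint-space move of the TCP to a pose.
- robot.line_to(position, orientation=None, velocity=0.15, f_stop=None): straight line of the TCP; orientation=None keeps the orientation; velocity is the mean speed in m/s. With f_stop (N) it stops when the force on the tool has changed by that much, and returns True; else False.
- robot.move_j(angles): joint-space move.
- fingers.gripper_to(opening, force=None): opening from 0.0 (shut) to 1.0 (fully open); force is the grip in N (None keeps the last); returns when the fingers have stopped.
- robot.pause(seconds).
- robot.inverse_kinematics(position, orientation): joint angles nearest the present ones, or None.
- vision.grab_frame(name): name is "scene" or "top" or "wrist"; returns the picture (480x640x3 uint8, red, green, blue); there is no depth.
- vision.calibration(name): a dict with "mtx" (3x3 intrinsics, pixels), "extrinsics" (4x4, takes a point from world to camera coordinates); the wrist camera has in their place "T_tool_cam" (4x4, takes a point from camera to tool coordinates, whose origin is the TCP and whose axes are the flange's). Camera axes: x right, y up, looking along -z (the intrinsics and any distortion apply to the point x, -y, -z); pixel columns grow to the right and rows downward; lengths in m; the calibration is good to about 2 mm. A picture is of the moment at which its call begins: read the wrist's pose just before it. calibration takes no time and is no camera call.
A pose or a line that the arm cannot do raises robot.PlanningError and nothing moves.
- workorder.close_job(): hands the job in; it is judged then, once.
Trained networks look in the newest picture that a camera, given by its name, has taken for a name from the list of things; names that differ only in an ending like _2 or _b are one class to them, and where a whole thing is asked for, a point or a joint stands for the part that bears it (a point fixed in the world has none). Each returns a list of dicts, best first, with "p" (0 to 1); they miss things now and then, are a little off and sometimes report something else, mostly with a low value. They report only what shows in the picture. A call takes as long as a camera call. They do not tell look-alikes from the thing itself.
- recognise(label, camera): "rect" ([centre column, centre row, width, height] in pixels, round what is visible of it).
Readings, each from a call of its own:
- robot.current_time_s(): time.
- robot.current_joint_positions(): joint angles.
- robot.current_dq(): joint speeds.
- robot.current_joint_torque(): joint torques, N m.
- robot.current_tool_pos(): TCP position.
- robot.current_eef_rot(): TCP orientation.
- robot.current_contact_force(): force on the tool from outside, world axes, zero at the start.
- robot.current_torque(): the same for the moment, N m.
- robot.current_finger_gap(): opening from 0.0 (shut) to 1.0 (fully open).
- robot.current_gripper_force(): force on a finger pad.
Only numpy, scipy, OpenCV 4.12 (cv2) and the standard library are available. Lean on these libraries where they do the work, as an engineer would, in place of code of your own. Each camera call takes 0.05 s, during which the arm holds its last target. There are 200 camera calls.

TASK

The network wall box lies on its back, with a two-knuckle hinge leaf on its jamb block. Pick up the loose hinge leaf with the single middle knuckle and bring that knuckle in between the box's two so that the three holes line up for the hinge pin. Finish while still holding it there in the air, steady and not pressed against the box, and leave the pin and everything else where they lie.

Things in the scene. Friction and masses are not known exactly. Their poses are not given: they have to be found in the camera images.
- leaf: The loose steel hinge leaf to hold, 90 x 46 mm, ONE knuckle in the middle of its far end. Lies flat, +x (to the knuckle) within 0.6 rad of the robot's +x, z up. Origin: underside, mid-width, 45 mm behind the hole. Plate 4 mm thick, x -35 to 31 mm, with rims 15 mm tall along both long sides (x -35 to 29, outer faces y = +-23): grip across the rims (46 mm) near x = -5 mm. 0.13 to 0.25 kg.
- leaf_axis (a point): Middle of the hole of the loose leaf's knuckle, 45 mm along +x and 10 mm up from the leaf's origin; axes as the leaf's. The hole runs along y. The knuckle is a tube 20 mm in outer diameter, 24 mm long (y = +-12 mm), hole 12 mm, on a neck 24 mm wide and 14 mm long.
- box: Grey steel wall box, fixed, open side up, 200 x 260 x 100 mm (x, y, z). Origin: centre of its underside; -x side faces the robot, yaw within 0.3 rad. In the middle of that side: a dark jamb block 90 mm wide (x -125 to -99, z 45 to 95 mm), on it an upright steel leaf 76 mm wide (front face x = -128, top z = 105 mm) with two knuckles sticking out towards the robot.
- jamb_axis (a point): Middle of the gap between the box's two knuckles, on their holes' axis (along y): x -144, y 0, z 105 mm in the box's frame; axes as the box's. Knuckles: 20 mm tubes, 12 mm holes, y 14 to 30 mm either side, so the gap is 28 mm, open from above, below and -x. leaf_axis belongs here, hole along y, leaf +x along box +x.
- fork_leaf: A second loose hinge leaf, not to be used: same plate and size, but with TWO narrow knuckles (10 mm each) at the corners of its end. Lies flat in the other of the two leaf places. Origin as for the leaf. Leave alone.
- pin: The steel hinge pin, 8 mm thick and 90 mm long with a 22 mm bent end, lying on the desk between robot and box. Origin on the desk below the middle of its shaft. Leave alone.
- screwdriver: Screwdriver, 180 mm long, lying at the robot's right. Leave alone.
- tape: Roll of black tape, 68 mm across and 19 mm tall, lying flat close to the robot. Leave alone.
- screw_tray: Grey open tray with screws, 80 x 110 x 25 mm, beyond the leaves. Leave alone.
- mug: White mug, 80 mm across and 90 mm tall, far right. Leave alone.
- adapter: Black plug-in power adapter, 90 x 50 x 32 mm, close to the robot at the left. Leave alone.
Not all that is in view belongs to the job. Leave any green, orange or red look-alike of the leaf alone.

How it is judged:
By the outcome, as a careful person would: the job done as asked, in the order asked, and still so for the second after the job is handed in, while the arm keeps its last pose, push and grip.
It also fails if it takes over 42 s, if anything falls off the work surface, if the arm or the gripper's body presses on something with over 40 N, if the wrist force passes 120 N, or if a joint passes its speed limit or range.

## Working session

There is one attempt and no reset: what is moved stays moved. The work goes in short steps, each a Python script; the robot and the scene stay as the last script left them, time stands still between calls to the robot, and variables do not carry over. Pictures are saved under pics/ and viewed, at most 10 in all, crops included, and the job is handed in when it is done.

```bash
mkdir -p pics; ls; python3 - <<'E'
from station import robot, fingers, vision, workorder, recognise
import cv2,numpy as np
for c in ["scene","top"]:
    im=vision.grab_frame(c); cv2.imwrite(f"pics/{c}0.png",im[:,:,::-1])
    k=vision.calibration(c); print(c,{a:(np.round(b,4).tolist() if hasattr(b,'__len__') else b) for a,b in k.items()})
    for l in ["leaf","leaf_axis","box","fork_leaf","pin"]:
        print(l,[(np.round(d["rect"],1).tolist(),round(d["p"],2)) for d in recognise(l,c)])
k=vision.calibration("wrist");print({a:(np.round(b,4).tolist() if hasattr(b,'__len__') else b) for a,b in k.items()})
print(robot.current_time_s(),robot.current_eef_rot(),robot.current_tool_pos())
E
```

```text
pics
scene {'mtx': [[575.9726, 0.0, 312.6788], [0.0, 575.9726, 239.9099], [0.0, 0.0, 1.0]], 'extrinsics': [[-0.7943, 0.6075, -0.0072, 0.4715], [-0.3379, -0.4318, 0.8363, 0.0847], [0.505, 0.6667, 0.5482, -1.7305], [0.0, 0.0, 0.0, 1.0]]}
leaf [([370.2, 262.1, 21.6, 20.1], 0.85), ([381.1, 326.1, 40.9, 20.7], 0.77), ([364.8, 294.8, 32.3, 20.2], 0.67), ([426.0, 384.8, 25.8, 40.3], 0.58)]
leaf_axis [([382.8, 324.1, 45.0, 22.9], 0.7), ([427.5, 386.1, 26.7, 38.5], 0.63), ([372.4, 259.1, 30.2, 21.1], 0.61), ([366.0, 293.5, 33.4, 23.3], 0.59)]
box [([251.0, 273.6, 133.8, 105.2], 0.71), ([233.2, 181.1, 27.2, 35.8], 0.55)]
fork_leaf [([445.2, 337.1, 48.5, 20.5], 0.6)]
pin []
top {'mtx': [[518.5176, 0.0, 323.735], [0.0, 518.5176, 238.6829], [0.0, 0.0, 1.0]], 'extrinsics': [[-0.0002, -0.9997, 0.0224, -0.1002], [0.9946, 0.0022, 0.104, -0.5445], [-0.104, 0.0223, 0.9943, -1.2043], [0.0, 0.0, 0.0, 1.0]]}
leaf [([281.1, 297.6, 31.0, 39.6], 0.92), ([192.7, 235.1, 35.2, 31.1], 0.74), ([240.2, 252.2, 23.7, 37.3], 0.7)]
leaf_axis [([114.8, 211.8, 29.6, 34.4], 0.96), ([279.8, 298.7, 26.9, 37.8], 0.91), ([239.7, 251.7, 23.6, 38.0], 0.83), ([188.7, 234.5, 39.6, 32.0], 0.76)]
box [([327.7, 175.2, 117.4, 111.4], 0.77)]
fork_leaf [([140.9, 268.1, 34.9, 40.9], 0.62), ([431.8, 303.5, 20.8, 73.0], 0.55)]
pin [([320.9, 297.7, 15.1, 42.4], 0.65)]
{'mtx': [[422.987, 0.0, 318.3659], [0.0, 422.987, 240.6805], [0.0, 0.0, 1.0]], 'T_tool_cam': [[0.0008, 0.9515, 0.3076, 0.0784], [1.0, -0.0009, 0.0002, 0.0019], [0.0005, 0.3075, -0.9515, -0.1259], [0.0, 0.0, 0.0, 1.0]]}
0.6 [1.79997195e+02 2.35609887e-03 1.53370050e+02] [0.24654753 0.4916651  0.24831043]
```

```bash
python3 - <<'E'
import cv2
a=cv2.imread("pics/top0.png")
cv2.imwrite("pics/top0c.png",cv2.resize(a[100:400,60:460],(800,600),interpolation=cv2.INTER_CUBIC))
E
```

```text
(no output)
```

View pics/top0c.png

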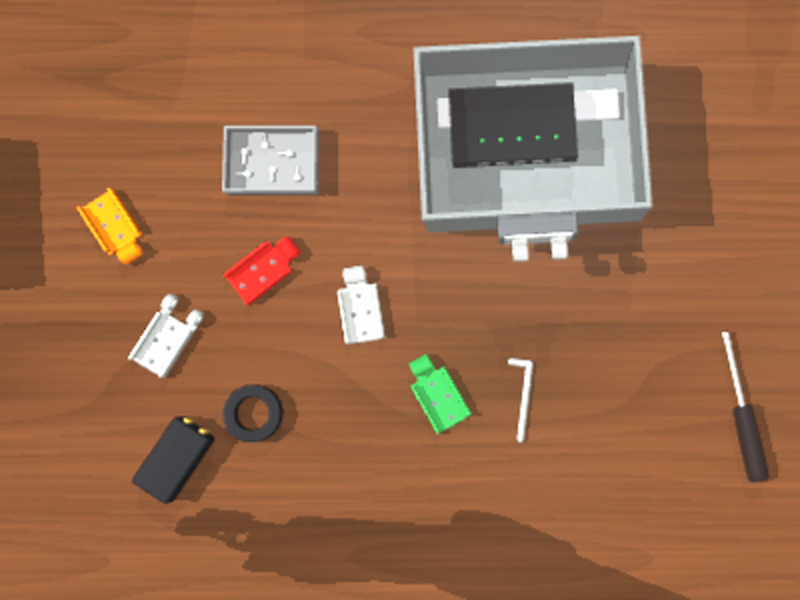

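View pics/scene0.png

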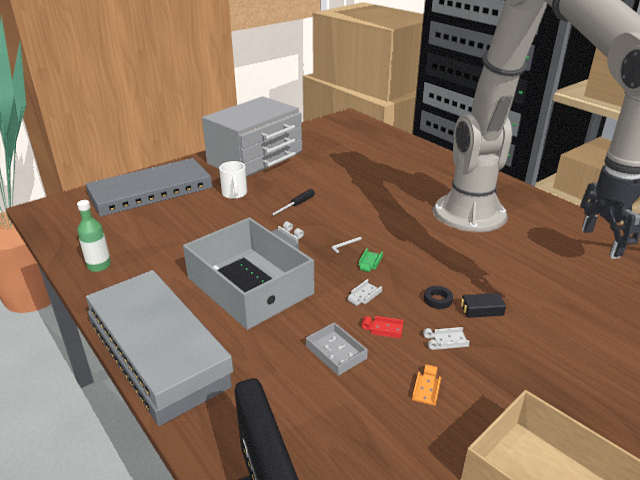

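The top view shows the wanted steel leaf (one knuckle) at crop (360,305), which is full-frame (240,252). The fork leaf is at crop (167,338). The green, red and orange ones are look-alikes. The jamb knuckles are at crop (520,248) and (559,245). The scene view agrees, with the leaf at (365,293).

```bash
cat > h.py <<'E'
from station import robot, fingers, vision, workorder, recognise
import cv2,numpy as np
from scipy.spatial.transform import Rotation as R
F=np.diag([1,-1,-1.])
def cam(name):
    """K, world->cv rotation, translation"""
    k=vision.calibration(name); K=np.array(k["mtx"])
    if name=="wrist":
        T=np.eye(4);T[:3,:3]=R.from_euler("xyz",robot.current_eef_rot(),degrees=True).as_matrix();T[:3,3]=robot.current_tool_pos()
        E=np.linalg.inv(T@np.array(k["T_tool_cam"]))
    else: E=np.array(k["extrinsics"])
    return K,F@E[:3,:3],F@E[:3,3]
def proj(c,P):
    q=np.asarray(P)@c[1].T+c[2]; u=q@c[0].T; return u[:,:2]/u[:,2:]
def ray(c,uv,z):
    d=c[1].T@np.linalg.inv(c[0])@[*uv,1]; o=-c[1].T@c[2]; return o+d*(z-o[2])/d[2]
def snap(name,f):
    c=cam(name); im=vision.grab_frame(name); cv2.imwrite(f"pics/{f}.png",im[:,:,::-1]); np.savez(f"pics/{f}.npz",K=c[0],R=c[1],t=c[2]); return c,im
def load(f):
    d=np.load(f"pics/{f}.npz"); return (d["K"],d["R"],d["t"]),cv2.imread(f"pics/{f}.png")[:,:,::-1]
E
python3 - <<'E'
from h import *
c=cam("top")
a=ray(c,(237,237.5),.01);b=ray(c,(242,269),.01);print("leaf",a,b)
k1=ray(c,(320,224),.105);k2=ray(c,(339.5,222.5),.105);print("jamb",k1,k2)
y=np.degrees(np.arctan2(*(a-b)[1::-1]));m=a*.5+b*.5
print(y)
robot.move_to([m[0]+.03,m[1],.2],[180,0,y]); 
snap("wrist","w1"); print(robot.current_time_s(),robot.current_joint_positions(),robot.current_finger_gap())
E
```

```text
leaf [0.5489994  0.10889757 0.01      ] [0.47318534 0.09566663 0.01      ]
jamb [ 0.56969597 -0.08958591  0.105     ] [ 0.57321059 -0.13330371  0.105     ]
9.899466452283558
2.4333 [-38.72528434  21.95360667  35.20924147  92.00319402 -13.29791459
  70.27884042 -80.87546175] 0.9996393362669576
```

View pics/w1.png

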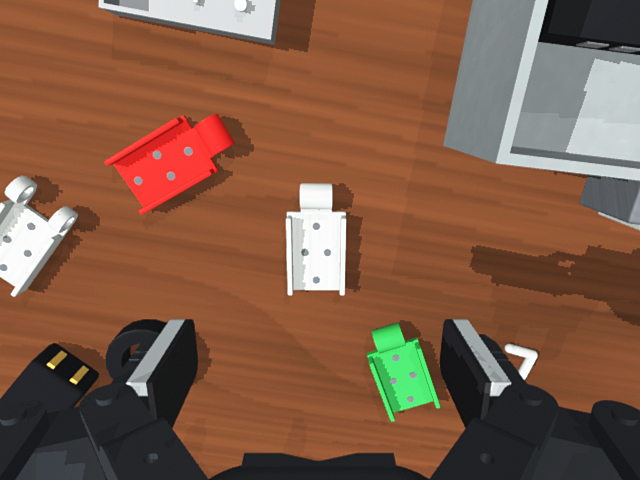

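The wrist view shows the steel leaf clearly, with its knuckle at (316,196) and its plate at about (287–346, 208–296). The green leaf is close at (402,370), near the right finger. Next I fit the leaf's outline.

```bash
cat >> h.py <<'E'
from scipy.optimize import minimize
def boxp(x0,x1,y0,y1,z0,z1): return np.array([[x,y,z] for x in(x0,x1) for y in(y0,y1) for z in(z0,z1)])/1000
def cyl(x,z,y0,y1,r=10): return np.array([[x+r*np.cos(t),y,z+r*np.sin(t)] for t in np.linspace(0,6.28,40) for y in(y0,y1)])/1000
LEAF=[boxp(-35,31,-23,23,0,4),boxp(-35,29,-23,-21,0,15),boxp(-35,29,21,23,0,15),boxp(31,45,-12,12,0,4),cyl(45,10,-12,12)]
def sil(c,parts,p,z=0,s=4):
    m=np.zeros((480*s,640*s),np.uint8); Rz=R.from_euler("z",p[2]).as_matrix()
    for q in parts:
        u=proj(c,q@Rz.T+[p[0],p[1],z]); cv2.fillConvexPoly(m,cv2.convexHull(np.round((u+.5)*s).astype(np.int32)),255)
    return cv2.resize(m,(640,480),interpolation=cv2.INTER_AREA)/255.
def mask(im,uv,lo=110):
    h=cv2.cvtColor(im,cv2.COLOR_RGB2HSV); m=((h[...,1]<50)&(h[...,2]>lo)).astype(np.uint8)
    m=cv2.morphologyEx(m,cv2.MORPH_CLOSE,np.ones((7,7),np.uint8)); n,l=cv2.connectedComponents(m); return (l==l[int(uv[1]),int(uv[0])]).astype(float)
def fit(c,m,parts,p0,z=0):
    f=lambda p:np.abs(sil(c,parts,p,z)-m).sum()
    p0=np.array(p0)
    for st in(1,.3): 
        r=minimize(f,p0,method="Nelder-Mead",options=dict(initial_simplex=np.vstack([p0,p0+st*np.diag([.006,.006,.08])]),xatol=1e-4,fatol=.5)); p0=r.x
    return r.x,r.fun,m.sum()
E
python3 - <<'E'
from h import *
c,im=load("w1"); m=mask(im,(316,240))
p,e,n=fit(c,m,LEAF,[.505,.102,.17]); print(p,np.degrees(p[2]),e,n)
ct,it=load("w1")
# cross-check in top picture
k=vision.calibration("top");E=np.array(k["extrinsics"]);c2=(np.array(k["mtx"]),F@E[:3,:3],F@E[:3,3])
i2=cv2.imread("pics/top0.png")[:,:,::-1]; m2=mask(i2,(240,255)); print(fit(c2,m2,LEAF,p))
E
```

```text
[0.50955834 0.10207366 0.17220989] 9.866899911676537 104.26666666666667 5665.0
(array([0.50549534, 0.1020066 , 0.16879127]), np.float64(32.50588235294118), np.float64(666.0))
```

```bash
python3 - <<'E'
from h import *
p=np.array([.5087,.1020,.172]); d=np.array([np.cos(p[2]),np.sin(p[2])]); g=p[:2]-.005*d; o=[180,0,np.degrees(p[2])]
fingers.gripper_to(.8)
robot.move_to([*g,.08],o); print(robot.line_to([*g,.0185],o,velocity=.08,f_stop=8),robot.current_tool_pos())
fingers.gripper_to(0,force=60); print(robot.current_finger_gap(),robot.current_gripper_force())
robot.line_to([*g,.06],velocity=.08); print(robot.current_contact_force(),robot.current_finger_gap())
robot.line_to([*g,.17],velocity=.15)
# view of jamb from behind
k1=np.array([.5697,-.0896]);k2=np.array([.5732,-.1333]);j=(k1+k2)/2;e=k1-k2;yaw=np.arctan2(-e[0],e[1]);print(j,np.degrees(yaw))
b=np.array([np.cos(yaw),np.sin(yaw)]); t=j-.05*b-.07*b
robot.move_to([*t,.17],[180,0,np.degrees(yaw)]); robot.pause(.2)
snap("wrist","w2"); print(robot.current_tool_pos(),robot.current_eef_rot(),robot.current_time_s(),robot.current_finger_gap())
E
```

```text
False [0.50434159 0.10112461 0.01890564]
0.5185471322610112 62.42877960205078
[ 0.15997629  0.10440691 -2.45991929] 0.5215037552327911
[ 0.57145 -0.11145] 4.579132335785895
[ 0.4525019  -0.11936209  0.1698231 ] [-1.79988605e+02  1.10260475e-02  4.77877925e+00] 7.275 0.5175710580001608
```

View pics/w2.png

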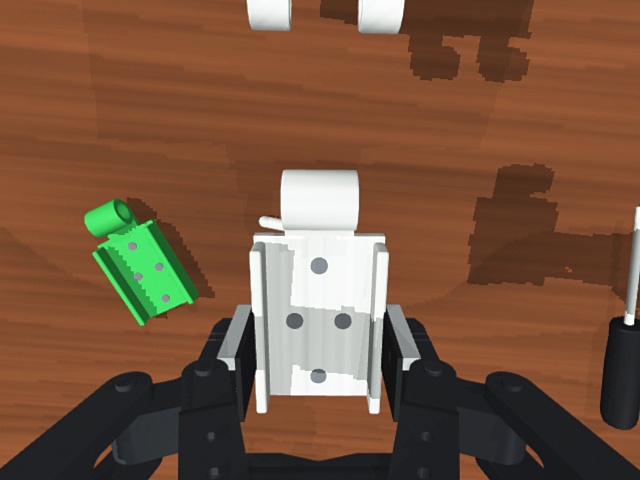

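The leaf is held squarely, with its knuckle at (319,200). The box knuckles show at (270,12) and (381,12). I'll move closer so they come into full view.

```bash
python3 - <<'E'
from h import *
j=np.array([.57145,-.11145]);yaw=np.radians(4.6);b=np.array([np.cos(yaw),np.sin(yaw)]); t=j-.05*b-.03*b
robot.line_to([*t,.19],[180,0,4.6]); robot.pause(.2)
snap("wrist","w3"); print(robot.current_tool_pos(),robot.current_time_s())
E
```

```text
[ 0.49058158 -0.11790477  0.18954588] 7.975
```

View pics/w3.png

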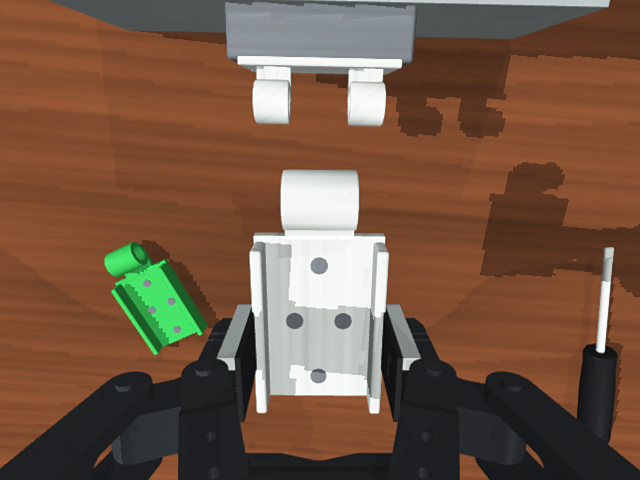

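```bash
cat > f3.py <<'E'
from h import *
def win(parts,m,w,c,p0,n,zf):
    f=lambda p:(np.abs(sil(c,parts,p[:3],p[3] if n==4 else zf)-m)*w).sum()
    x=np.array(p0,float)
    for st in(1,.4,.2): 
        r=minimize(f,x,method="Nelder-Mead",options=dict(initial_simplex=np.vstack([x,x+st*np.diag([.006,.006,.08,.006][:n])]),xatol=5e-5,fatol=.3)); x=r.x
    return r.x,r.fun,(m*w).sum()
JAMB=[cyl(0,0,14,30),cyl(0,0,-30,-14),boxp(0,18,14,30,-8,-4),boxp(0,18,-30,-14,-8,-4),boxp(16,19,-38,38,-3,0)]
def measure(f,tool,yaw,j0):
    c,im=load(f); h=cv2.cvtColor(im,cv2.COLOR_RGB2HSV)
    m=((h[...,1]<40)&(h[...,2]>165)).astype(float)
    print("V block/strip/knuckle",h[40,320,2],h[64,320,2],h[105,262,2],h[105,280,2])
    ov=im.copy()//2
    w=np.zeros((480,640));w[160:310,238:400]=1
    d=np.array([np.cos(yaw),np.sin(yaw)])
    ml=cv2.morphologyEx(((h[...,1]<60)&(h[...,2]>90)).astype(np.uint8),cv2.MORPH_CLOSE,np.ones((7,7))).astype(float)
    pl=win(LEAF,ml,w,c,[*(tool[:2]+.005*d),yaw,tool[2]-.0189],4,0)
    u=proj(c,[[*j0,.105]])[0]; w=np.zeros((480,640)); r0,c0=int(u[1]),int(u[0]); w[max(r0-27,0):r0+40,max(c0-110,0):c0+110]=1; 
    pj=win(JAMB,m,w,c,[*j0,yaw],3,.105)
    for P,q,z in((LEAF,pl[0],pl[0][3]),(JAMB,pj[0],.105)):
        s=(sil(c,P,q[:3],z)>.5).astype(np.uint8); k,_=cv2.findContours(s,0,2); 
        ov=im.copy() if P is LEAF else ov
        cv2.drawContours(ov,k,-1,(255,0,255),1)
    cv2.imwrite(f"pics/{f}_ov.png",cv2.resize(ov[40:320,200:440],(514,600))[:,:,::-1])
    return pl,pj
if __name__=="__main__":
    pl,pj=measure("w3",np.array([.49058,-.11790,.18955]),np.radians(4.6),[.571,-.1115]); 
    print("leaf",pl,np.degrees(pl[0][2]));print("jamb",pj,np.degrees(pj[0][2]))
E
python3 f3.py
```

```text
V block/strip/knuckle 152 246 248 250
leaf (array([ 0.49520567, -0.11628359,  0.07854428,  0.16927493]), np.float64(270.7450980392157), np.float64(15530.0)) 4.500255589897579
jamb (array([ 0.57132005, -0.11017336,  0.05785653]), np.float64(217.14509803921567), np.float64(3536.0)) 3.314935200946263
```

View pics/w3_ov.png

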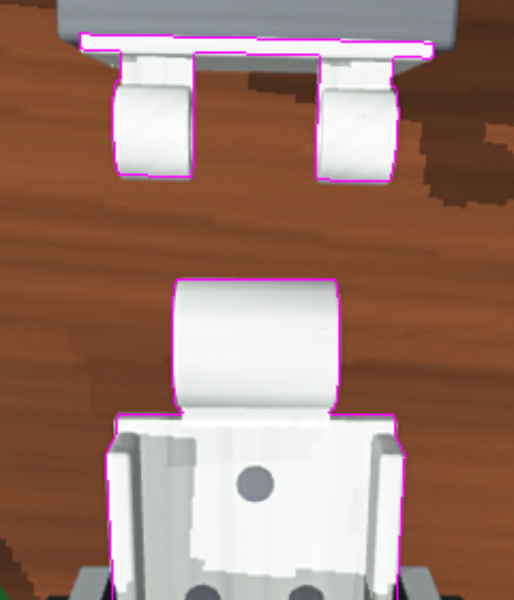

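The overlay fits closely on both parts. Next I go to the final height 25 mm short and re-measure, this time fitting jamb height as well.

```bash
cat > g.py <<'E'
from f3 import *
def rel(f,free=True):
    """leaf_axis error in box frame (mm) and yaw error, from picture f"""
    tool=np.array(robot.current_tool_pos());yaw=np.radians(robot.current_eef_rot()[2])
    c,im=load(f);h=cv2.cvtColor(im,cv2.COLOR_RGB2HSV)
    m=cv2.morphologyEx(((h[...,1]<40)&(h[...,2]>165)).astype(np.uint8),cv2.MORPH_CLOSE,np.ones((3,3))).astype(float)
    pl,pj=measure(f,tool,yaw,[.5713,-.1102])
    u=proj(c,[[.5713,-.1102,.105]])[0];w=np.zeros((480,640));r0,c0=int(u[1]),int(u[0]);w[max(r0-50,0):r0+34,max(c0-110,0):c0+110]=1
    pj4=win(JAMB,m,w,c,[*pj[0],.105],4,0)
    print("leaf",pl,"\njamb",pj,"\njamb4",pj4)
    a=np.array([*pl[0][:2],pl[0][3]])+R.from_euler("z",pl[0][2]).apply([.045,0,.01])
    for J,z in((pj[0],.105),(pj4[0],pj4[0][3])):
        e=R.from_euler("z",-J[2]).apply(a-[J[0],J[1],z])
        print("err mm",e*1000,"yaw",np.degrees(pl[0][2]-J[2]))
E
python3 - <<'E'
from g import *
L=np.array([.49521,-.11628]);T=np.array([.49058,-.11790]);ty=np.radians(4.6)
off=R.from_euler("z",-ty).apply([*(L-T),0])+R.from_euler("z",np.radians(-.1)).apply([.045,0,0])
yaw=np.radians(3.41);J=np.array([.57132,-.11017]);b=np.array([np.cos(yaw),np.sin(yaw)])
tgt=J-R.from_euler("z",yaw).apply(off)[:2]; print("target",tgt,off)
np.save("tgt.npy",tgt)
robot.line_to([*(tgt-.03*b),.17],[180,0,3.41]);robot.line_to([*(tgt-.03*b),.1139],[180,0,3.41],velocity=.1);robot.pause(.3)
snap("wrist","w4");snap("scene","s4");print(robot.current_tool_pos(),robot.current_eef_rot(),robot.current_time_s(),robot.current_contact_force())
rel("w4")
E
```

```text
target [ 0.52173243 -0.11429172] [0.04974494 0.00116492 0.        ]
[ 0.49195543 -0.11607089  0.11417345] [-1.79999344e+02 -3.04722415e-02  3.41612958e+00] 9.3667 [ 0.38903181  0.36384916 -2.75405568]
V block/strip/knuckle 245 121 249 135
leaf (array([ 0.49714088, -0.11448882,  0.05724512,  0.09444108]), np.float64(288.61176470588236), np.float64(15526.0)) 
jamb (array([ 0.57127467, -0.11007577,  0.06006832]), np.float64(493.7882352941176), np.float64(7193.0)) 
jamb4 (array([ 0.57026082, -0.11019851,  0.06121427,  0.10387982]), np.float64(430.92549019607844), np.float64(9567.0))
err mm [-29.2651919   -0.08172163  -0.55891651] yaw -0.16175732636166842
err mm [-2.82458040e+01  1.23080728e-02  5.61267009e-01] yaw -0.22741558618436486
```

View pics/w4.png

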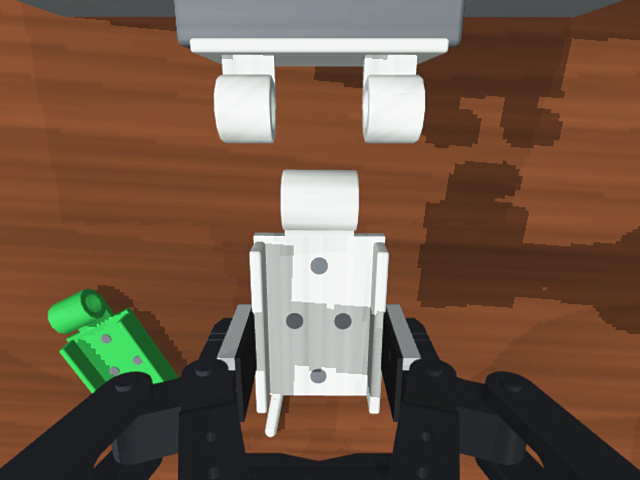

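The leaf knuckle is at (319,200), centred on the gap between (245,108) and (393,108). Lateral and height errors are under 1 mm, so I go in.

```bash
python3 - <<'E'
from g import *
tgt=np.load("tgt.npy");yaw=np.radians(3.41);b=np.array([np.cos(yaw),np.sin(yaw)])
p=np.array([.49196,-.11607])+.029*b
print(robot.line_to([*p,.1139],[180,0,3.55],velocity=.04,f_stop=6));robot.pause(.5)
c,im=snap("wrist","w5");cs,ims=snap("scene","s5");print(robot.current_tool_pos(),robot.current_eef_rot(),robot.current_time_s(),robot.current_contact_force(),robot.current_finger_gap())
u=proj(cs,[[.5713,-.1102,.105]])[0];x,y=u.astype(int);print(u)
A=cv2.resize(im[130:330,200:440],(600,500));B=cv2.resize(ims[y-25:y+25,x-20:x+20],(200,250),interpolation=cv2.INTER_CUBIC)
o=np.zeros((500,800,3),np.uint8);o[:,:600]=A;o[:250,600:]=B;cv2.imwrite("pics/m5.png",o[:,:,::-1])
E
```

```text
False
[ 0.52090668 -0.11433818  0.11392122] [-1.79999283e+02 -1.88320671e-03  3.55072388e+00] 10.85 [-0.1491737  -0.84432954 -2.57559716] 0.517492163066856
[292.92259041 229.21880354]
```

View pics/m5.png

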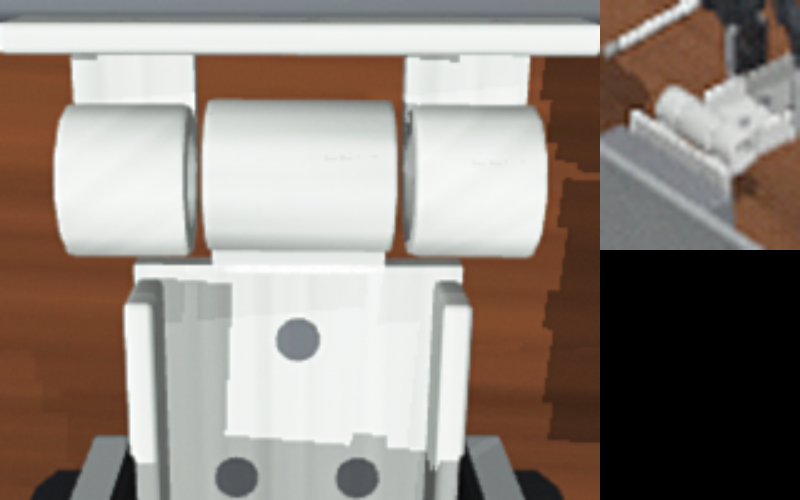

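The three knuckles are in line with clear gaps on both sides (about 9 px each in the crop). The leaf sits roughly 0.5 mm too far in. I'll trim that, check for contact, and hand in.

```bash
python3 - <<'E'
from g import *
robot.line_to([.52036,-.11437,.1139],[180,0,3.55],velocity=.01);robot.pause(1)
print(robot.current_tool_pos(),robot.current_contact_force(),robot.current_torque(),np.abs(robot.current_dq()).max(),robot.current_time_s())
print(workorder.close_job())
E
```

```text
[ 0.52036307 -0.11436809  0.11390407] [ 0.04810714 -0.53452154 -2.26662369] [-0.036858    0.06013404 -0.0251119 ] 0.10192376357709713 12.1
the job is handed in; nothing more can be done
None
```

I handed the job in at about 12 s: the arm is holding the leaf steady in the air, its knuckle between the box's two, with the holes lined up to within about 1 mm by camera measurement, clear gaps on both sides and no sign of pressing on the box.

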